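Hold the check standard in the photometer's light path

TASK

Take a check reading on the white bench photometer: first turn its black selector knob on top until the pointer clicks to the green dot, which opens the shutter under the slot. Then take the check standard with the yellow grip out of the grey rack, pass it upright down through the slot, and hold it hanging there with its white line level with the top of the slot; finish while still holding it so, neither letting go nor setting it on the bottom. Leave the blue standard standing where it is.

Things in the scene. Friction and masses are not known exactly. Their poses are not given: they have to be found in the camera images.
- photometer: white box-shaped bench instrument with a grey top panel, fixed, 170 (its x) x 200 (its y) x 85 mm high; origin at the centre of its underside, its front (knob side) faces its -x. The knob axis stands at x = -40 mm, the slot centre at x = +30 mm, both at y = 0
- slot (a point): centre of the slot's mouth, level with the top panel, 85 mm above the worktop; x runs along the slot's length, z up. The slot is 42 mm long (x) and 14 mm wide (y) through a 5 mm panel; the hollow below is 80 mm deep. A rotary shutter 11 mm under the panel blocks it in every knob position but the green one
- selector (a joint): angle of the selector knob in rad, growing clockwise seen from above; it clicks into sprung detents at 0, 0.45, 0.90, 1.35 (green dot) and 1.80 and starts in one of the first three or resting between them; stops just outside 0 and 1.8. Let go within about 0.13 rad of a detent it snaps into it. Some 0.3 N m moves it from one detent to the next, so the bar may give by up to 0.15 rad in a grip: turn 0.05 to 0.1 rad past, let go, and read it again
- selector_grip (a point): point on the knob's axis, half-way up its bar grip, 19 mm above the panel. The bar is 42 mm long, 10 mm thick and 24 mm high (7 to 31 mm above the panel), on a round skirt of radius 22 mm and 7 mm height. The point's axes turn with the knob: the bar's pointer end (white line) lies at +4.042 rad from the point's x, counter-clockwise from above; with the knob on green it lies at +2.692 rad from the photometer's x
- standard_yellow_center (a point): centre, half-way up, of the yellow-topped check standard, an upright flat black plate 40 mm wide (its x) x 12 mm thick (its y) x 105 mm tall (its z, up), about 0.1 kg, its top 30 mm a yellow grip of the same width and thickness; the lowest 8 mm taper by 3 mm a side; a thin white line crosses both broad faces 58 mm above the lower end, an amber window lies below the line. It stands loosely in one of the rack's two pockets, 20 mm deep in it, its lower end 8 mm above the worktop
- standard_yellow_line (a point): centre of the same plate at the height of its white line, 58 mm above its lower end (5.5 mm above its centre); same axes
- standard_blue_center (a point): centre of the like check standard, an upright flat black plate 40 mm wide (its x) x 12 mm thick (its y) x 105 mm tall (its z, up), about 0.1 kg, its top 30 mm a blue grip of the same width and thickness; the lowest 8 mm taper by 3 mm a side; a thin white line crosses both broad faces 58 mm above the lower end, an amber window lies below the line. It stands in the other pocket and stays there
- rack: grey rack block, fixed, 160 (its x) x 50 (its y) x 28 mm high, origin at the centre of its underside; two pockets 45 x 17 mm, 20 mm deep, at x = -34 and +34 mm, so the standards stand edge to edge with 28 mm between them
There are look-alikes about, which are no part of the job. Leave any red or turquoise look-alike of the part that bears standard_yellow_center alone.

How it is judged (in metres and radians):
On the way, in this order (a step that is already met when the one before it is completed fails the run):
1. the selector stands in the green detent, both standards still in the rack (value of joint selector between 1.24 and 1.46 rad and distance of standard_yellow_center from where it was at the start of the episode below 0.012 m), for 0.2 s.
2. the yellow standard is lifted clear of the rack, the selector still on green (value of joint selector between 1.24 and 1.46 rad and height (world z) of standard_yellow_center above 0.095 m), for 0.1 s.
3. the yellow standard is in the slot with its line level with the top (value of joint selector between 1.24 and 1.46 rad and z of standard_yellow_line in the frame of slot between -0.007 and 0.007 m and horizontal distance between standard_yellow_line and slot below 0.004 m and angle between the z axis of standard_yellow_line and the z axis of slot, either way round below 0.08 rad and angle between the x axis of standard_yellow_line and the x axis of slot, either way round below 0.12 rad), for 0.3 s.
At the end, for the whole second after the job is handed in: selector within 0.11 rad of green; yellow standard in the slot, line within 7 mm of the slot top's level and 4 mm of its centre, upright within 0.08 rad, in line with the slot within 0.12 rad, still, held by the fingers (over 1 N); blue standard within 12 mm of its start (all of step 3 and contact force between the fingers and standard_yellow above 1 N and linear speed of standard_yellow below 0.02 m/s and distance of standard_blue_center from where it was at the start of the episode below 0.012 m); the arm keeps its last pose, push and grip.
It fails at once if the blue standard is knocked or taken out of its pocket (distance of standard_blue_center from where it was at the start of the episode above 0.02 m or angle between standard_blue_center's own z axis and vertical above 0.3 rad).
It also fails if it takes over 67 s, if anything falls off the work surface, if the arm or the gripper's body presses on something with over 40 N, if the wrist force passes 120 N, or if a joint passes its speed limit or range.

ROBOT

A 6-joint arm with a two-finger parallel gripper is mounted at the origin on a cart in front of the work surface, level with it; the furniture and walls round the work are solid. World frame = base frame: x ahead of the robot, y to its left, z up, the work surface at z = 0. Lengths are in m, angles in degrees, forces in N, time in s.
With the tool pointing down it reaches from about 0.3 to 0.825 m from the base axis. Payload 5.4 kg.
Tool frame: the origin (TCP) lies on the mounting face of the last link; the fingertips stand 190 mm ahead of it and the grasp point (between the pads) lies 171 mm ahead of it; z points along the fingers, y is the line along which they close (so a half turn about z gives the same grasp; the last joint's range is limited). The gripper opens to 92 mm and grips with 3 to 60 N. Pads are 20 mm wide; open, the fingers measure 128 mm over their backs; the gripper's body (75 mm by 189 mm) begins 69 mm behind the grasp point.
Start: joints at [-77.871, 9.076, 91.501, -0, 79.423, -12.038], TCP at [0.235, -0.525, 0.405] pointing down, gripper open.
Joint ranges: [-166.64, 166.64], [-54.1, 131.32], [10.49, 154.53], [-73.88, 253.88], [9.74, 151.15], [-171.62, 171.62]. Speed limits (degrees/s): [147.25, 147.25, 180, 180, 180, 180].

INTERFACE

Orientations are given as [roll, pitch, yaw] about the fixed x, y, z axes, in that order (R = Rz(yaw) Ry(pitch) Rx(roll)).
In Python, from station import manip gives the robot as it stands.
- The arm moves only by the tool play_rows, never from a script. Its argument "targets" is one flat list of numbers, 7 for each row, row after row: the opening, from 0 (shut) to 1 (fully open), then the shift along the tool's x, y, z in cm, then the turn, a rotation vector about the tool's x, y, z in rad. In form: [gripper, tx, ty, tz, wx, wy, wz, gripper, tx, ty, tz, wx, wy, wz, ...]. A call has 1 to 10 rows; each row shifts and turns the commanded pose from where the row before left it, along the tool's axes as they then stand; what a row does not reach is not made up. A row lasts 1/8 s, in which the tool goes at most 62.5 mm and 10.7 degrees, less where a joint would pass 70% of its speed; a pose out of reach is approached as far as the arm can. A call with a gripper value outside its range is refused whole. The fingers move at their own pace and stop on an object; the grip force is fixed at half the most. Time passes only in rows, so rows that do not move let the fingers close. It gives the time, the measured TCP pose, the force, the opening and the grip force at its end, in the units of the state.
- manip.get_state(): the state, without advancing time (a new reading comes with each control period).
- manip.snapshot(name): name is "scene" or "top" or "wrist"; returns the picture (400x640x3 uint8, red, green, blue); there is no depth.
- manip.get_calibration(name): a dict with "camera_matrix" (3x3 intrinsics, pixels), "camera_from_world" (4x4, takes a point from world to camera coordinates). Camera axes: x right, y down, z forward; pixel columns grow to the right and rows downward; lengths in m; the calibration is good to about 2 mm. A picture is of the moment at which its call begins: read the wrist's pose just before it. get_calibration takes no time and is no camera call; for the wrist camera it gives the pose at the moment of the call.
- manip.job_done(): hands the job in; it is judged then, once.
Trained networks look in the newest picture that a camera, given by its name, has taken for a name from the list of things; names that differ only in an ending like _2 or _b are one class to them, and where a whole thing is asked for, a point or a joint stands for the part that bears it (a point fixed in the world has none). Each returns a list of dicts, best first, with "confidence" (0 to 1); they miss things now and then, are a little off and sometimes report something else, mostly with a low value. They report only what shows in the picture. A call takes as long as a camera call. They do not tell look-alikes from the thing itself.
- manip.boxes_of(name, camera): "extent" ([left, top, right, bottom] in pixels, round what is visible of it).
- manip.trace(name, camera): "region" (400x640 bool, what is visible of it) and "extent" ([left, top, right, bottom] in pixels, round what is visible of it).
The state is a dict: "time": time; "q": joint angles; "qd": joint speeds; "joint_efforts": joint torques, N m; "tool_pos": TCP position; "tcp_rot": TCP orientation; "ft_force": force on the tool from outside, world axes, zero at the start; "ft_torque": the same for the moment, N m; "width": finger opening in m; "grip_force": force on a finger pad.
Only numpy, scipy, OpenCV 4.12 (cv2) and the standard library are available. Lean on these libraries where they do the work, as an engineer would, in place of code of your own. Each camera call takes 0.05 s, during which the arm holds its last target. There are 200 camera calls.

## Working session

There is one attempt and no reset: what is moved stays moved. The work goes in short steps, Python scripts to look and compute and a tool call to move; the robot and the scene stay as the last step left them, time stands still between calls to the robot, and variables do not carry over. Pictures are saved under pics/ and viewed, at most 10 in all, crops included, and the job is handed in when it is done.

Besides the shell and the picture viewer there is one more tool, called after "Request:" by a JSON object that holds its "name" and its "arguments". play_rows: Moves the arm, as the interface text tells. Its arguments: {"type":"object","properties":{"targets":{"type":"array"}},"required":["targets"]}

```bash
mkdir -p pics; cat > h.py <<'E'
from station import manip
import numpy as np, cv2
def save(img,n): cv2.imwrite('pics/'+n+'.png',img[:,:,::-1])
def ray(cal,uv):
    K=np.array(cal['camera_matrix']);T=np.array(cal['camera_from_world'])
    d=T[:3,:3].T@np.linalg.inv(K)@np.array([uv[0],uv[1],1.]);return -T[:3,:3].T@T[:3,3],d
def atz(cal,uv,z):
    o,d=ray(cal,uv);return o+d*(z-o[2])/d[2]
def proj(cal,p):
    K=np.array(cal['camera_matrix']);T=np.array(cal['camera_from_world'])
    c=T[:3,:3]@np.array(p)+T[:3,3];c=K@c;return c[:2]/c[2]
E
python3 - <<'E'
from h import *
for n in ('scene','top'):
    im=manip.snapshot(n);save(im,n)
    c=manip.get_calibration(n);o,d=ray(c,(320,200));print(n,o,d)
    for t in ('photometer','selector','standard_yellow_center','rack'):
        for r in manip.boxes_of(t,n)[:4]:print(t,np.round(r['extent']),round(r['confidence'],2))
E
cd pics; python3 -c "
import cv2,numpy as np
cv2.imwrite('a.png',np.vstack([cv2.imread('scene.png')[:,:],cv2.imread('top.png')])[:, :])
a=cv2.imread('a.png');cv2.imwrite('a.png',cv2.resize(a,(480,600)))"
```

```text
scene [0.09500471 0.52832851 0.55929602] [ 0.53082301 -0.65312954 -0.54006017]
selector [288. 233. 327. 256.] 0.75
standard_yellow_center [369. 170. 380. 213.] 0.92
standard_yellow_center [324. 167. 342. 204.] 0.73
standard_yellow_center [399. 163. 410. 202.] 0.64
standard_yellow_center [379. 156. 383. 176.] 0.64
rack [356. 193. 408. 235.] 0.78
top [ 0.34992739 -0.02865569  0.99557061] [ 0.18521843 -0.03893637 -0.98197716]
photometer [176. 169. 296. 264.] 0.92
selector [222. 190. 244. 247.] 0.71
standard_yellow_center [356. 146. 378. 166.] 0.77
standard_yellow_center [409. 176. 439. 202.] 0.74
standard_yellow_center [415. 214. 442. 239.] 0.72
standard_yellow_center [384. 134. 414. 158.] 0.57
rack [347. 190. 396. 272.] 0.94
```

View pics/top.png

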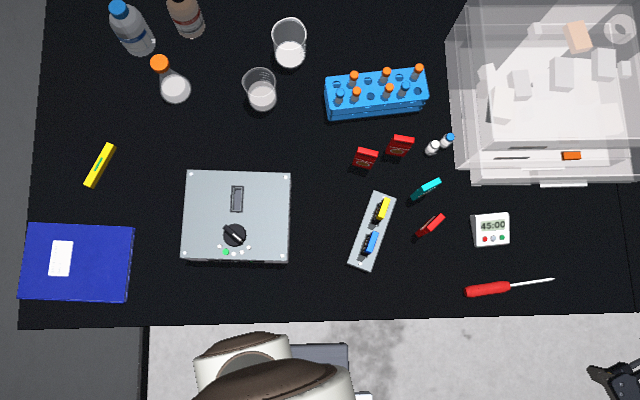

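View pics/scene.png

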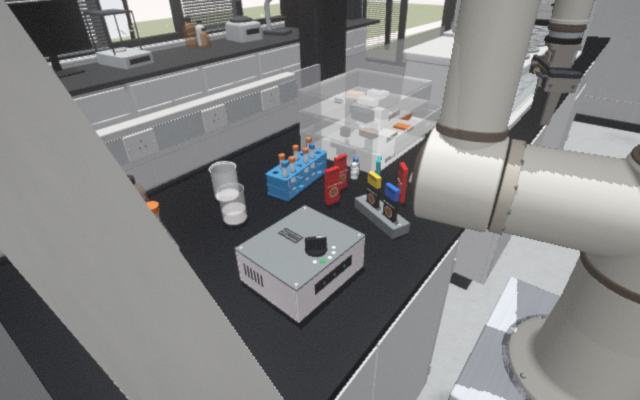

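The top view shows the photometer at (236,216), the slot at (237,199), the knob at (234,235) and the green dot at (227,252). The rack is at (371,231), with yellow at (383,209) and blue at (371,242). The scene view agrees. The red (430,225) and turquoise (426,188) look-alikes stand beside the rack.

```bash
python3 - <<'E'
from h import *
s=manip.get_state();print(s['tool_pos'],s['tcp_rot'],s['width'])
c=manip.get_calibration('top')
for n,uv,z in [('slot',(237,199),.085),('knob',(234,235),.116),('dot',(227,252),.085),('TL',(188,172),.085),('TR',(289,175),.085),('BL',(183,257),.085),('BR',(287,261),.085),('yel',(383,209),.113),('blue',(371.5,242),.113)]:
    print(n,np.round(atz(c,uv,z),4))
m=manip.snapshot('top')
a=cv2.resize(m[165:270,175:295],None,fx=3.3,fy=3.3,interpolation=cv2.INTER_CUBIC)
b=cv2.resize(m[165:270,335:455],None,fx=3.3,fy=3.3,interpolation=cv2.INTER_CUBIC)
save(np.hstack([a,b]),'crop')
W=manip.get_calibration('wrist');print(np.round(W['camera_from_world'],3),W['camera_matrix'])
E
```

```text
[ 0.23538342 -0.52458523  0.40466709] [-1.79995750e+02 -2.08550330e-03  2.41659535e+01] 0.09167348945888097
slot [0.527  0.0945 0.085 ]
knob [0.4541 0.0955 0.116 ]
dot [0.426  0.1127 0.085 ]
TL [0.5822 0.1892 0.085 ]
TR [ 0.5724 -0.0059  0.085 ]
BL [0.4187 0.1945 0.085 ]
BR [0.4065 0.0005 0.085 ]
yel [ 0.4968 -0.1809  0.113 ]
blue [ 0.4357 -0.1563  0.113 ]
[[ 0.409 -0.913  0.001 -0.576]
 [-0.878 -0.393  0.272 -0.031]
 [-0.248 -0.112 -0.962  0.389]
 [ 0.     0.     0.     1.   ]] [[308.274751     0.         320.03536217]
 [  0.         308.274751   200.77075973]
 [  0.           0.           1.        ]]
```

View pics/crop.png

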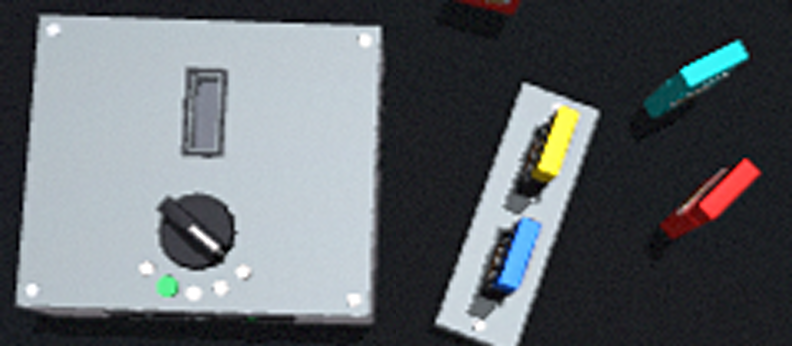

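Request:
{"name": "play_rows", "arguments": {"targets": [0.6, 3.8, -3.97, 0, 0, 0, 0, 0.6, 3.8, -3.97, 0, 0, 0, 0, 0.6, 3.8, -3.97, 0, 0, 0, 0, 0.6, 3.8, -3.97, 0, 0, 0, 0, 0.6, 3.8, -3.97, 0, 0, 0, 0, 0.6, 3.8, -3.97, 0, 0, 0, 0, 0.6, 3.8, -3.97, 0, 0, 0, 0, 0.6, 3.8, -3.97, 0, 0, 0, 0, 0.6, 3.8, -3.97, 0, 0, 0, 0, 0.6, 3.8, -3.97, 0, 0, 0, 0]}}

```text
time: 1.8
tool_pos: [0.4198, -0.005, 0.4051]
tcp_rot: [179.9, -0.1, 24.2]
ft_force: [1.4, -0.1, 0.1]
width: 0.0548
grip_force: 0.0
```

Request:
{"name": "play_rows", "arguments": {"targets": [0.6, 3.8, -3.97, 0, 0, 0, 0, 0.6, 3.8, -3.97, 0, 0, 0, 0, 0.6, 0, 0, 0, 0, 0, -0.118, 0.6, 0, 0, 0, 0, 0, -0.118, 0.6, 0, 0, 0, 0, 0, -0.118, 0.6, 0, 0, 0, 0, 0, -0.118, 0.6, 0, 0, 0, 0, 0, 0, 0.6, 0, 0, 0, 0, 0, 0]}}

```text
time: 2.8
tool_pos: [0.4564, 0.0967, 0.4048]
tcp_rot: [180.0, -0.0, 51.1]
ft_force: [-0.6, 0.2, 0.0]
width: 0.0548
grip_force: 0.0
```

```bash
python3 - <<'E'
from h import *
s=manip.get_state();print(s['time'],s['tool_pos'],s['tcp_rot'],s['width'])
W=manip.get_calibration('wrist');im=manip.snapshot('wrist');save(im,'w1')
np.save('w1.npy',W,allow_pickle=True)
for t in ('photometer','selector'):
    for r in manip.boxes_of(t,'wrist')[:3]:print(t,np.round(r['extent']),round(r['confidence'],2))
print(proj(W,(.457,.0975,.116)),proj(W,(.527,.0945,.085)))
E
```

```text
2.8 [0.45638087 0.09670504 0.40477478] [ 1.79992452e+02 -6.01897068e-03  5.10980604e+01] 0.054805237797919105
photometer [223.  16. 481. 286.] 0.75
selector [300. 134. 401. 220.] 0.7
[320.14904405 199.13803184] [378.71224449 148.77102375]
```

View pics/w1.png

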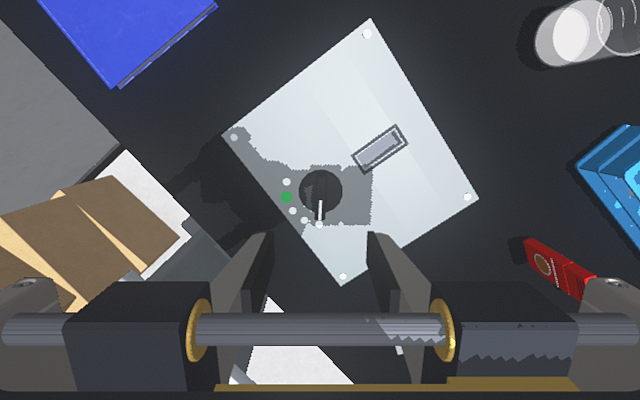

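The wrist view shows the slot at (380,149), the knob at (320,192) with its pointer straight down in the image, so along the tool's x, and the corner screws. All agree with the top view to about 1 px.

```bash
cat >> h.py <<'E'
def tri(c1,u1,c2,u2):
    o1,d1=ray(c1,u1);o2,d2=ray(c2,u2)
    A=np.stack([d1,-d2],1);t=np.linalg.lstsq(A,o2-o1,rcond=None)[0]
    a,b=o1+d1*t[0],o2+d2*t[1];return (a+b)/2,np.linalg.norm(a-b)
E
python3 - <<'E'
from h import *
W=np.load('w1.npy',allow_pickle=True).item();c=manip.get_calibration('top')
P={}
for n,u,w in [('slot',(237,199),(380,149)),('TL',(191,173.5),(367,34)),('TR',(285.6,177),(467,197)),('BR',(282,255.8),(342,276)),('BL',(184.5,252.7),(234,136))]:
    print(n,tri(c,u,W,w)); P[n]=atz(W,w,.085);print(np.round(P[n],4))
f=lambda v:np.degrees(np.arctan2(v[1],v[0]))
print(f(P['TL']-P['BL']),f(P['TR']-P['BR']),f(P['TL']-P['TR'])-90,f(P['BL']-P['BR'])-90)
print('knobdot line',proj(W,(.457,.0975,.092)),atz(W,(320,192),.092),f(atz(W,(320,222),.116)-atz(W,(320,201),.116)))
E
```

```text
slot (array([0.5271664 , 0.09411949, 0.08689193]), np.float64(0.0010803205729173818))
[0.5278 0.0935 0.085 ]
TL (array([0.57519232, 0.18044524, 0.09753953]), np.float64(0.00150108057011979))
[0.5775 0.1815 0.085 ]
TR (array([0.56770449, 0.00074164, 0.08683961]), np.float64(0.0007403803248717669))
[ 5.677e-01 -2.000e-04  8.500e-02]
BR (array([0.41629455, 0.0096295 , 0.08671382]), np.float64(3.0135324493818068e-06))
[0.4158 0.0088 0.085 ]
BL (array([0.42682457, 0.19132202, 0.08505314]), np.float64(0.0012857350877382358))
[0.4271 0.1907 0.085 ]
-3.4901127502176963 -3.3692803148506267 -3.089415995214864 -3.544336494308908
knobdot line [320.12386241 192.57139381] [0.45726736 0.09802342 0.092     ] -128.93172132709748
```

Request:
{"name": "play_rows", "arguments": {"targets": [0.6, 0.1, 0, 4, 0, 0, 0, 0.6, 0, 0, 4, 0, 0, 0, 0.6, 0, 0, 2.5, 0, 0, 0, 0.6, 0, 0, 1.4, 0, 0, 0, 0.6, 0, 0, 0, 0, 0, 0, 0, 0, 0, 0, 0, 0, 0, 0, 0, 0, 0, 0, 0, 0, 0, 0, 0, 0, 0, 0, 0, 0, 0, 0, 0, 0, 0, 0]}}

```text
time: 4.08
tool_pos: [0.4571, 0.0975, 0.286]
tcp_rot: [180.0, -0.0, 51.2]
ft_force: [-0.5, -0.0, -0.9]
width: 0.0172
grip_force: 0.0
```

Request:
{"name": "play_rows", "arguments": {"targets": [0, 0, 0, 0, 0, 0, 0, 0, 0, 0, 0, 0, 0, 0, 0, 0, 0, 0, 0, 0, 0]}}

```text
time: 4.45
tool_pos: [0.4571, 0.0974, 0.2858]
tcp_rot: [180.0, -0.0, 51.2]
ft_force: [0.7, -1.7, -0.1]
width: 0.0098
grip_force: 29.8
```

Request:
{"name": "play_rows", "arguments": {"targets": [0, 0, 0, 0, 0, 0, 0.145, 0, 0, 0, 0, 0, 0, 0.145, 0, 0, 0, 0, 0, 0, 0.145, 0, 0, 0, 0, 0, 0, 0.145, 0, 0, 0, 0, 0, 0, 0.145, 0, 0, 0, 0, 0, 0, 0.145, 0, 0, 0, 0, 0, 0, 0.145, 0, 0, 0, 0, 0, 0, 0.145, 0, 0, 0, 0, 0, 0, 0.145, 0, 0, 0, 0, 0, 0, 0.13]}}

```text
time: 5.7
tool_pos: [0.4569, 0.0987, 0.2859]
tcp_rot: [-179.8, 0.1, -31.2]
ft_force: [0.2, 7.6, 1.7]
width: 0.01
grip_force: 30.0
```

Request:
{"name": "play_rows", "arguments": {"targets": [0, 0, 0, 0, 0, 0, 0, 0, 0, 0, 0, 0, 0, 0, 0.6, 0, 0, 0, 0, 0, 0, 0.6, 0, 0, 0, 0, 0, 0, 0.6, 0, 0, 0, 0, 0, 0, 0.6, 0, 0, -3, 0, 0, 0, 0.6, 0, 0, -4.5, 0, 0, 0, 0.6, 0, 0, -4.5, 0, 0, 0, 0.6, 0, 0, 0, 0, 0, 0]}}

```text
time: 6.82
tool_pos: [0.458, 0.0974, 0.4098]
tcp_rot: [-179.8, -0.4, -31.0]
ft_force: [0.3, -0.4, -0.6]
width: 0.055
grip_force: 0.0
```

```bash
python3 - <<'E'
from h import *
s=manip.get_state();print(s['time'],s['tool_pos'],s['tcp_rot'],s['width'])
W=manip.get_calibration('wrist');im=manip.snapshot('wrist')
np.save('w2.npy',W,allow_pickle=True)
t=manip.snapshot('top')
a=cv2.resize(im[100:270,220:420],(600,510),interpolation=cv2.INTER_CUBIC)
print(proj(W,(.4571,.0975,.116)),proj(W,(.527,.0935,.085)))
# predicted pointer tip on green: 
for sel in (0.9,1.35,1.8):
    th=4.042-sel-np.radians(3.3);p=proj(W,(.4571+.02*np.cos(th),.0975+.02*np.sin(th),.116));print(sel,p,(p-[220,100])*3)
save(a,'w2')
E
```

```text
6.825 [0.45804302 0.0973547  0.409762  ] [-179.78584723   -0.41808593  -31.01595233] 0.055020811469896555
[320.02207634 203.21216664] [286.30052069 132.72161934]
0.9 [329.97405968 221.41447274] [329.92217905 364.24341823]
1.35 [320.7594236  223.72091723] [302.27827079 371.1627517 ]
1.8 [311.4065358  222.01076517] [274.2196074 366.0322955]
```

View pics/w2.png

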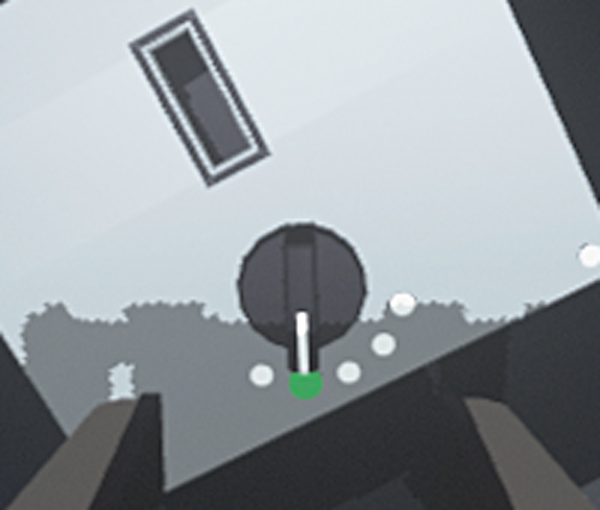

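The pointer (crop 302,345) is on the green dot (305,384), and the slot is at wrist pixel (286.7,132.7) as predicted. Next is the yellow standard.

Request:
{"name": "play_rows", "arguments": {"targets": [0.5, 0, 0, 0, 0, 0, -0.157, 0.5, 2.8, 4.87, 0, 0, 0, 0, 0.5, 2.8, 4.87, 0, 0, 0, 0, 0.5, 2.8, 4.87, 0, 0, 0, 0, 0.5, 2.8, 4.87, 0, 0, 0, 0, 0.5, 2.8, 4.87, 0, 0, 0, 0, 0.5, 0, 0, 0, 0, 0, 0, 0.5, 0, 0, 0, 0, 0, 0]}}

```text
time: 7.92
tool_pos: [0.4951, -0.1801, 0.4039]
tcp_rot: [-179.9, 0.2, -22.0]
ft_force: [-0.2, 0.1, 0.4]
width: 0.0461
grip_force: 0.0
```

```bash
python3 - <<'E'
from h import *
s=manip.get_state();print(s['time'],s['tool_pos'],s['tcp_rot'],s['width'])
W=manip.get_calibration('wrist');im=manip.snapshot('wrist')
np.save('w3.npy',W,allow_pickle=True)
for r in manip.boxes_of('standard_yellow_center','wrist')[:6]:print(np.round(r['extent']),round(r['confidence'],2))
print('pred top yel',proj(W,(.4968,-.1809,.113)),proj(W,(.4357,-.1563,.113)))
h=cv2.cvtColor(im,cv2.COLOR_RGB2HSV)
y=cv2.inRange(h,(22,120,150),(35,255,255));n,l,st,ce=cv2.connectedComponentsWithStats(y)
for i in range(1,n):
    if st[i,4]>40:print('yel',st[i],ce[i],cv2.minAreaRect(np.argwhere(l==i)[:,::-1].astype(np.float32)))
save(im,'w3')
E
```

```text
7.925 [ 0.49512998 -0.1801231   0.40390218] [-179.93144027    0.20387576  -22.02872539] 0.04607224116816702
[368.  80. 423. 123.] 0.9
[290.   2. 337.  52.] 0.83
[313. 161. 329. 210.] 0.62
[222.  72. 286. 100.] 0.61
[395. 149. 447. 200.] 0.59
pred top yel [318.95838696 197.60627247] [319.17396345 263.40796237]
yel [315 171  14  43 573] [321.21815009 191.60732984] ((321.5, 192.0), (42.0, 13.0), 90.0)
yel [207 315   5  18  41] [209.04878049 323.82926829] ((209.08108520507812, 323.5135192871094), (2.6303837299346924, 17.09749412536621), 9.462322235107422)
```

View pics/w3.png

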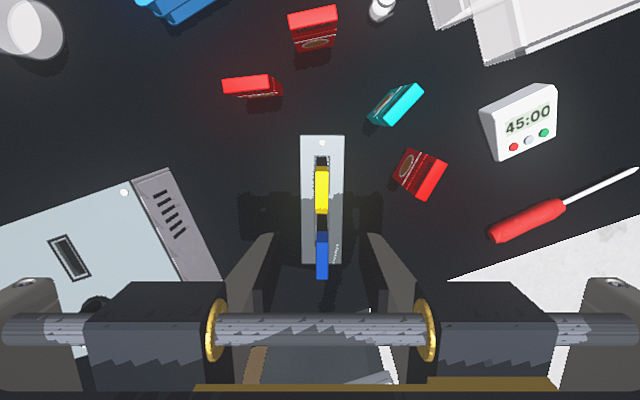

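The wrist view shows the yellow grip top at (321.5,192.5), in line with the tool's x, and the blue one below it at (321,250). The red look-alike (425,175) is off to the right, clear of the fingers.

```bash
python3 - <<'E'
from h import *
W=np.load('w3.npy',allow_pickle=True).item();c=manip.get_calibration('top')
im=manip.snapshot('top');h=cv2.cvtColor(im,cv2.COLOR_RGB2HSV)
y=cv2.inRange(h,(22,150,150),(35,255,255));y[:,:300]=0;n,l,st,ce=cv2.connectedComponentsWithStats(y)
print(st[1:],ce[1:])
print(tri(c,(383,208),W,(321.5,192.5)))
p=atz(W,(321.5,192.5),.113);print(p)
a=atz(W,(322,172),.113);b=atz(W,(321.3,213),.113);print(np.linalg.norm(a-b),np.degrees(np.arctan2(*(a-b)[1::-1])))
s=manip.get_state();yw=np.radians(-22.03);d=(p-s['tool_pos'])[:2]
print('tx,ty cm',100*np.array([np.cos(yw)*d[0]+np.sin(yw)*d[1], np.sin(yw)*d[0]-np.cos(yw)*d[1]]))
E
```

```text
[[378 199  12  19 113]] [[383.48672566 207.95575221]]
(array([ 0.49928561, -0.18319795,  0.10579374]), np.float64(0.002329016751370043))
[ 0.50036544 -0.18482505  0.113     ]
0.03820917217538843 -22.92251739068735
tx,ty cm [0.66436159 0.32432948]
```

Request:
{"name": "play_rows", "arguments": {"targets": [0.5, 0.5, 0.3, 0, 0, 0, 0, 0.5, 0, 0, 4.5, 0, 0, 0, 0.5, 0, 0, 4.5, 0, 0, 0, 0.5, 0, 0, 3, 0, 0, 0, 0.5, 0, 0, 1.3, 0, 0, 0, 0.5, 0, 0, 0, 0, 0, 0, 0, 0, 0, 0, 0, 0, 0, 0, 0, 0, 0, 0, 0, 0, 0, 0, 0, 0, 0, 0, 0]}}

```text
time: 9.2
tool_pos: [0.4993, -0.1855, 0.2735]
tcp_rot: [180.0, -0.1, -22.0]
ft_force: [0.1, 0.4, 0.8]
width: 0.0177
grip_force: 0.0
```

Request:
{"name": "play_rows", "arguments": {"targets": [0, 0, 0, 0, 0, 0, 0, 0, 0, 0, 0, 0, 0, 0, 0, 0, 0, 0, 0, 0, 0, 0, 0, 0, 0, 0, 0, 0]}}

```text
time: 9.7
tool_pos: [0.4992, -0.1855, 0.2731]
tcp_rot: [180.0, -0.0, -22.0]
ft_force: [0.2, 0.2, 3.8]
width: 0.0118
grip_force: 30.0
```

Request:
{"name": "play_rows", "arguments": {"targets": [0, 0, 0, -1, 0, 0, 0, 0, 0, 0, -1.5, 0, 0, 0, 0, 0, 0, -2.5, 0, 0, 0, 0, 0, 0, -3, 0, 0, 0, 0, 0, 0, -3, 0, 0, 0, 0, 0, 0, -2.5, 0, 0, 0, 0, 0, 0, 0, 0, 0, 0, 0, 0, 0, 0, 0, 0, 0]}}

```text
time: 10.7
tool_pos: [0.4987, -0.1852, 0.4068]
tcp_rot: [-180.0, 0.1, -22.0]
ft_force: [-0.5, 0.5, -0.6]
width: 0.0118
grip_force: 30.0
```

```bash
python3 - <<'E'
from h import *
s=manip.get_state();print(s['time'],s['tool_pos'],s['tcp_rot'],s['width'],s['grip_force'],s['ft_force'])
W=manip.get_calibration('wrist');im=manip.snapshot('wrist')
np.save('w4.npy',W,allow_pickle=True)
t=manip.snapshot('scene')
a=cv2.resize(im[150:300,250:400],(600,600),interpolation=cv2.INTER_CUBIC)
save(a,'w4')
h=cv2.cvtColor(im,cv2.COLOR_RGB2HSV)
y=cv2.inRange(h,(22,120,100),(35,255,255));n,l,st,ce=cv2.connectedComponentsWithStats(y)
for i in range(1,n):
    if st[i,4]>60:print('yel',st[i],ce[i])
# expected top-face corners if centred on tool axis
yw=np.radians(s['tcp_rot'][2]);p=np.array(s['tool_pos']);ex=np.array([np.cos(yw),np.sin(yw),0])
for dx in (-.02,0,.02):
  for dz in (-.160,-.19):print(dx,dz,(proj(W,p+dx*ex+[0,0,dz])-[250,150])*4)
E
```

```text
10.7 [ 0.49874407 -0.18517662  0.40679478] [-1.79982906e+02  8.22704543e-02 -2.20137971e+01] 0.011823233960183185 29.99964205082506 [-0.4769481   0.54092114 -0.55975236]
yel [ 308  215   25   89 2081] [320.01201346 259.19413743]
-0.02 -0.16 [271.53840777 622.59594579]
-0.02 -0.19 [272.55226023 505.0476427 ]
0 -0.16 [271.15651805 483.5814865 ]
0 -0.19 [272.26066249 384.45217544]
0.02 -0.16 [270.74672279 334.40892573]
0.02 -0.19 [271.95121802 256.47586798]
```

View pics/w4.png

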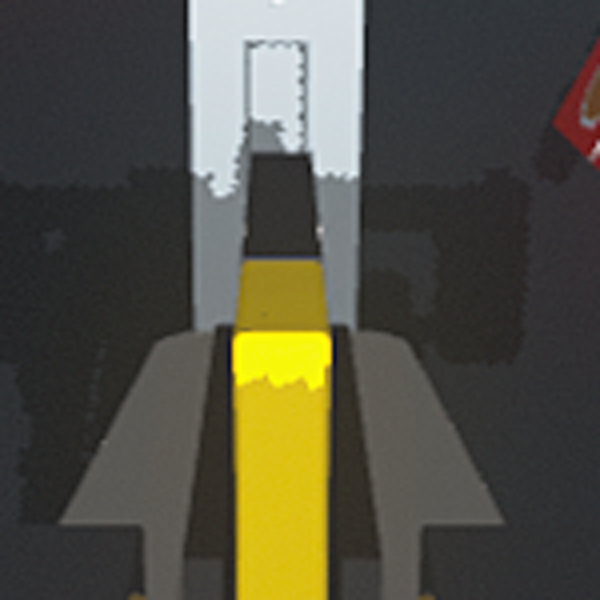

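The yellow grip is held square: its far top edge is at crop (281,332) and the finger pads are centred at x=282. The tool axis should project to 271, so the wrist camera is biased about 1.8 mm in tool y. Corrected for that, the slot comes to about (0.527, 0.0948), which agrees with the top camera.

Request:
{"name": "play_rows", "arguments": {"targets": [0, 0, 0, 0, 0, 0, -0.163, 0, 0, 0, 0, 0, 0, -0.163, 0, 0.25, -5.6, 0, 0, 0, 0, 0, 0.25, -5.6, 0, 0, 0, 0, 0, 0.25, -5.6, 0, 0, 0, 0, 0, 0.25, -5.6, 0, 0, 0, 0, 0, 0.25, -5.7, 0, 0, 0, 0, 0, 0, 0, 0, 0, 0, 0, 0, 0, 0, 2, 0, 0, 0, 0, 0, 0, 0, 0, 0, 0]}}

```text
time: 12.05
tool_pos: [0.5271, 0.0937, 0.3853]
tcp_rot: [180.0, 0.3, -3.4]
ft_force: [-0.2, 0.4, -0.9]
width: 0.0115
grip_force: 30.0
```

Request:
{"name": "play_rows", "arguments": {"targets": [0, 0, 0, 1.5, 0, 0, 0, 0, 0, 0, 0, 0, 0, 0, 0, 0, 0, 0, 0, 0, 0]}}

```text
time: 12.42
tool_pos: [0.528, 0.0942, 0.3729]
tcp_rot: [-180.0, -0.0, -3.4]
ft_force: [-0.3, 0.4, -0.5]
width: 0.0119
grip_force: 30.0
```

```bash
python3 - <<'E'
from h import *
s=manip.get_state();print(s['time'],s['tool_pos'],s['tcp_rot'],s['width'],s['grip_force'],s['ft_force'])
W=manip.get_calibration('wrist');im=manip.snapshot('wrist')
np.save('w5.npy',W,allow_pickle=True);np.save('w5im.npy',im)
x0,y0=250,120
a=cv2.resize(im[y0:y0+150,x0:x0+150],(600,600),interpolation=cv2.INTER_CUBIC)
save(a,'w5')
yw=np.radians(-3.3);e=np.array([np.cos(yw),np.sin(yw)]);f=np.array([-e[1],e[0]])
S=np.array([.5272,.0948])
for i in (-1,1):
  for j in (-1,1):
    q=S+i*.021*e+j*.007*f;print(i,j,np.round((proj(W,(*q,.085))-[x0,y0])*4))
p=np.array(s['tool_pos'])
for dz in (-.16,-.19,-.257,-.2651):print(dz,[np.round((proj(W,p+[*((.02 if dz>-.26 else .017)*e+j*.006*f),dz])-[x0,y0])*4) for j in (-1,1)])
E
```

```text
12.425 [0.52796184 0.09417312 0.37289541] [-1.79999338e+02 -1.03150889e-02 -3.35706056e+00] 0.011883508711227429 29.99961109366268 [-0.30907054  0.35826465 -0.50846311]
-1 -1 [303. 416.]
-1 1 [242. 416.]
1 -1 [304. 236.]
1 1 [240. 236.]
-0.16 [array([322., 453.]), array([222., 454.])]
-0.19 [array([315., 376.]), array([231., 376.])]
-0.257 [array([305., 269.]), array([244., 269.])]
-0.2651 [array([304., 275.]), array([245., 275.])]
```

View pics/w5.png

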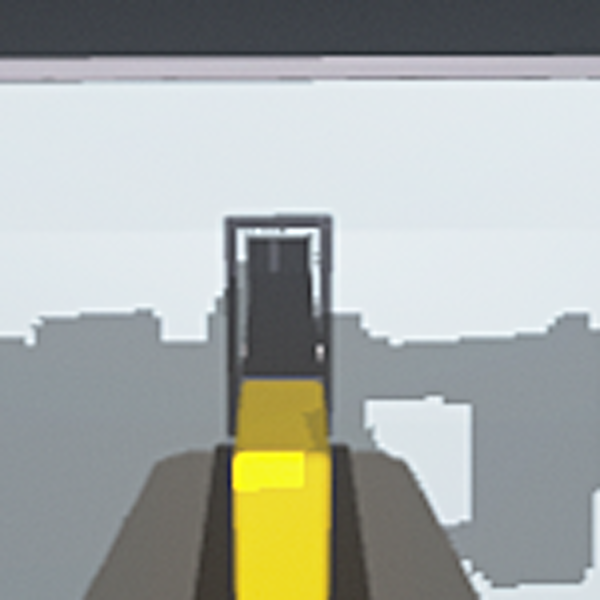

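Bottom of the plate is 23 mm above the panel and lies within about 1 mm of the slot (slot opening 247–313 × 236 in the crop, plate at 238–325). The plate's taper takes up the rest, so I'll enter slowly and watch the forces.

Request:
{"name": "play_rows", "arguments": {"targets": [0, -0.1, 0, 0, 0, 0, 0, 0, 0, 0, 1, 0, 0, 0, 0, 0, 0, 0.7, 0, 0, 0, 0, 0, 0, 0.4, 0, 0, 0, 0, 0, 0, 0.4, 0, 0, 0, 0, 0, 0, 0.4, 0, 0, 0, 0, 0, 0, 0, 0, 0, 0]}}

```text
time: 13.35
tool_pos: [0.5268, 0.0945, 0.3434]
tcp_rot: [180.0, 0.0, -3.3]
ft_force: [-0.0, 0.4, -0.4]
width: 0.0121
grip_force: 30.0
```

Request:
{"name": "play_rows", "arguments": {"targets": [0, 0, 0, 0.3, 0, 0, 0, 0, 0, 0, 0.3, 0, 0, 0, 0, 0, 0, 0.3, 0, 0, 0, 0, 0, 0, 0.3, 0, 0, 0, 0, 0, 0, 0.3, 0, 0, 0, 0, 0, 0, 0, 0, 0, 0]}}

```text
time: 14.1
tool_pos: [0.5268, 0.0945, 0.3284]
tcp_rot: [-180.0, 0.0, -3.3]
ft_force: [-0.0, 0.4, -1.4]
width: 0.0118
grip_force: 30.0
```

Request:
{"name": "play_rows", "arguments": {"targets": [0, 0, 0, 0.5, 0, 0, 0, 0, 0, 0, 0.5, 0, 0, 0, 0, 0, 0, 0.5, 0, 0, 0, 0, 0, 0, 0.5, 0, 0, 0, 0, 0, 0, 0.5, 0, 0, 0, 0, 0, 0, 0.5, 0, 0, 0, 0, 0, 0, 0.5, 0, 0, 0, 0, 0, 0, 0.1, 0, 0, 0, 0, 0, 0, 0, 0, 0, 0, 0, 0, 0, 0, 0, 0, 0]}}

```text
time: 15.35
tool_pos: [0.5269, 0.0945, 0.2929]
tcp_rot: [-180.0, -0.0, -3.3]
ft_force: [0.6, -0.4, -0.9]
width: 0.0114
grip_force: 30.0
```

```bash
python3 - <<'E'
from h import *
s=manip.get_state();print(s['time'],s['tool_pos'],s['tcp_rot'],s['width'],s['grip_force'],s['ft_force'])
W=manip.get_calibration('wrist');im=manip.snapshot('wrist');t=manip.snapshot('scene');u=manip.snapshot('top')
f=lambda i,x,y,w,h:cv2.resize(i[y:y+h,x:x+w],(400,400),interpolation=cv2.INTER_CUBIC)
save(np.hstack([f(im,260,150,110,110),f(t,260,190,90,90)]),'fin')
p=np.array(s['tool_pos']);e=np.array([np.cos(-.058),np.sin(-.058),0])*.02
for dz in (-.16,-.19,-.2071):print(dz,np.round((proj(W,p+e+[0,0,dz])-[260,150])*400/110))
E
```

```text
15.35 [0.5269276  0.09450137 0.29290169] [-1.79999322e+02 -1.78543716e-02 -3.33371763e+00] 0.011415665652391585 29.99955371953547 [ 0.57092173 -0.35946891 -0.90418777]
-0.16 [211. 303.]
-0.19 [212. 233.]
-0.2071 [212. 202.]
```

View pics/fin.png

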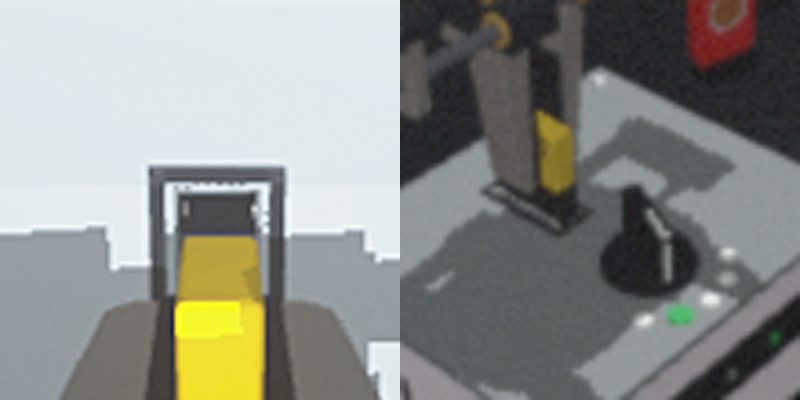

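```bash
python3 - <<'E'
from h import *
c=manip.get_calibration('scene')
g=lambda p:np.round((proj(c,p)-[260,190])*400/90+[400,0])
for sel in (.9,1.35,1.8):
    th=4.042-sel-.058;d=np.array([np.cos(th),np.sin(th),0])*.021;k=np.array([.457,.098,.116]);print(sel,g(k),g(k+d),g(k-d))
print(g((.527,.0945,.113+.2929-.2731)))
E
```

```text
0.9 [648. 208.] [685. 228.] [612. 189.]
1.35 [648. 208.] [667. 237.] [630. 181.]
1.8 [648. 208.] [645. 240.] [651. 178.]
[529. 115.]
```

The left view shows the plate in the slot with no slip. The right view shows the pointer tip at about (667,237), as predicted for green (1.35 rad). The line works out at z = 0.0858.

```bash
python3 -c "
from station import manip
print(manip.job_done())"
```

```text
the job is handed in; nothing more can be done
None
```

I handed the job in at about 15.5 s, but the hand-in returned no verdict. The selector is on the green dot, and the yellow standard hangs in the slot held at 30 N with its line about 1 mm above the slot top; I didn't touch the blue standard.

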